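Walk a filtration cell open with a splitting wedge

TASK

The bolts are out of the filtration cell but its upper half still sits tight on its dowels: work the splitting wedge gently into the pry slots at its left and right ends by turns, never letting one end get more than about 3 mm ahead of the other, until both ends stand about 5 mm proud. Do not take hold of the upper half before that. Then put the wedge down on the bench, lift the upper half off and lay it softly, right way up, on the middle of the rubber mat, lengthwise like the mat, without disturbing the beakers or the forceps.

Things in the scene. Friction and masses are not known exactly. Their poses are not given: they have to be found in the camera images.
- cell: lower half of a crossflow filtration cell, fixed to the bench: aluminium block 72 (x) x 160 (y) mm, flat top (the parting plane) 44 mm above the bench, foot plate 100 x 160 x 8 mm, hose ports at the back (+x). Origin: centre of its underside; y along its length, left end at +y. Beyond each end of the upper half 15 mm of its flat top lie bare: a land before each pry slot
- top_half: white plastic upper half: plate 64 (x) x 130 (y) x 22 mm with a port block, 0.3 kg; origin: centre of the underside, axes like the cell's. Four sprung dowels near its corners hold it by friction: about 45 N to pull straight off, 15 to 25 N at one end to raise that end, the other staying down (or sinking a little if raised). It stays where raised; somewhat looser from 3.5 mm up, free at about 7 mm
- port_block (a point): centre of the upper half's port block, where it is gripped once loose: block 26 (x) x 42 (y) x 22 mm high in the middle of the plate, a thin round fitting 5 mm high on it. The point lies 33 mm above the plate's underside, 11 mm above the plate's top and 11 mm below the block's top. Axes as of the upper half
- slot_left (a point): middle of the lower edge of the upper half's left (+y) end face, in the plane of its underside; reads z = 44 mm from the bench when seated. The pry slot is a recess there, 30 mm wide (x), 20 mm deep (along y), open downward and outward; its roof lies 3.2 mm above the underside. Axes as of the upper half
- slot_right (a point): the same at the right (-y) end, whose slot is entered toward +y
- wedge_grip (a point): centre of the wedge's grip, 23 mm above its flat underside: black upright grip 16 (x) x 26 (y) x 46 mm high, pinched across x. Axes as of the wedge: y along its length, z up
- wedge: double-ended splitting wedge, 0.16 kg; origin: centre of its flat underside. Steel blades 20 mm wide run from the grip along +y and -y, flat below, 17 mm thick at the grip, sloping 1 in 3 to a blunt edge 1.8 mm thick 58 mm from the centre. Slid flat along the land into a seated slot it meets the roof's edge 4.2 mm in and raises that end 1 mm per further 3 mm, less about 1 mm of give
- mat: grey rubber mat 150 (x) x 190 (y) x 4 mm, fixed on the bench; origin: centre of its underside, y along its length. It and the wedge lie on opposite sides of the cell; which side varies
- beaker_small: glass beaker 56 x 62 x 72 mm, a bystander behind the work; origin: centre of its underside
- beaker_large: glass beaker 70 x 76 x 92 mm, a bystander behind the work; origin: centre of its underside
- forceps: steel forceps 128 mm long, a bystander lying in front of the cell; origin: centre of the underside
There are look-alikes about, which are no part of the job. Of the things that look like the wedge, the smaller one is meant.

How it is judged:
On the way, in this order (a step that is already met when the one before it is completed fails the run):
1. one end of the upper half has been raised at least 1.5 mm with the wedge (z of any of slot_left, slot_right in the frame of cell above 0.0455 m), for 0.1 s.
2. both ends of the upper half stand at least 4.2 mm proud of the lower half (z of each of slot_left, slot_right in the frame of cell above 0.0482 m), for 0.2 s.
At the end, for the whole second after the job is handed in: The upper half lies flat and right way up on the mat, at rest, its middle within 25 mm of the mat's and its length within 0.25 rad of the mat's; the wedge lies flat and at rest, grip upright, on the bench (horizontal distance between top_half and mat below 0.025 m and z of top_half in the frame of mat between 0.002 and 0.0065 m and angle between top_half's own z axis and vertical below 0.05 rad and angle between the y axis of top_half and the y axis of mat, either way round below 0.25 rad and linear speed of each of top_half, wedge below 0.01 m/s and height (world z) of wedge below 0.006 m and angle between wedge's own z axis and vertical below 0.1 rad); the robot touches nothing.
It fails at once if while it is on the dowels, the upper half is cocked: one end more than 4 mm higher than the other (0.031 rad) (z of top_half in the frame of cell below 0.0495 m and horizontal distance between top_half and cell below 0.03 m and (angle between top_half's own y axis and vertical below 1.5398 rad or angle between top_half's own y axis and vertical above 1.6018 rad)).
It fails at once if the fingers press on the upper half (over 3 N) before both ends stand 2.5 mm proud (horizontal distance between top_half and cell below 0.03 m and contact force between the fingers and top_half above 3 N and z of any of slot_left, slot_right in the frame of cell below 0.0465 m).
It fails at once if the wedge is rammed: over 40 N on the upper half or 45 N on the lower half (contact force between wedge and top_half above 40 N or contact force between wedge and cell above 45 N).
It fails at once if the upper half is dropped or thrust onto the mat, over 60 N (contact force between top_half and mat above 60 N).
It fails at once if a beaker or the forceps is moved more than 20 mm (distance of any of beaker_small, beaker_large, forceps from where it was at the start of the episode above 0.02 m).
It also fails if it takes over 70 s, if anything falls off the work surface, if the arm or the gripper's body presses on something with over 40 N, if the wrist force passes 120 N, or if a joint passes its speed limit or range.

ROBOT

A 7-joint arm with a two-finger parallel gripper is mounted at the origin on the work surface; the furniture and walls round the work are solid. World frame = base frame: x ahead of the robot, y to its left, z up, the work surface at z = 0. Lengths are in m, angles in rad, forces in N, time in s.
With the tool pointing down it reaches from about 0.425 to 0.875 m from the base axis. Payload 4.7 kg.
Tool frame: the origin (TCP) lies where the fingers leave the gripper's body, on its centre line; the fingertips stand 70 mm ahead of it and the grasp point (between the pads) lies 51 mm ahead of it; z points along the fingers, y is the line along which they close (so a half turn about z gives the same grasp; the last joint's range is limited). The gripper opens to 87 mm and grips with 3 to 60 N. Pads are 19 mm wide; open, the fingers measure 117 mm over their backs; the gripper's body (75 mm by 190 mm) begins 51 mm behind the grasp point.
Start: joints at [1.35, 0.321, -0.07, 1.45, 0.023, 1.371, -0.057], TCP at [0.151, -0.632, 0.292] pointing down, gripper open.
Joint ranges: [-2.86, 2.86], [-0.3, 2.09], [-1.38, 1.24], [0.06, 2.45], [-1.56, 4.7], [0.09, 2.05], [-2.69, 2.69]. Speed limits (rad/s): [2.57, 2.57, 3.14, 3.14, 3.14, 3.14, 3.14].

INTERFACE

Orientations are given as a rotation vector (axis times angle).
In Python, from bench import ctrl gives the robot as it stands.
- The arm moves only by the tool play_rows, never from a script. Its argument "increments" is a list that holds one entry, the list of rows, each a list of 7 numbers: the shift along the tool's x, y, z as a fraction of full scale, then the turn, a rotation vector about the tool's x, y, z as a fraction of full scale, then the gripper command: -1 is shut, 1 is fully open, values between are in proportion. A call has 1 to 8 rows; each row is the pose to reach, as a shift and turn from the pose commanded when the call began, along the tool's axes at that moment; what a row does not reach only later rows make up. Full scale, the value 1, is 0.1 m for a shift and 90 degrees for a turn. A row lasts 1/10 s, in which the tool goes at most 50 mm and 8.59 degrees, less where a joint would pass 70% of its speed; a pose out of reach is approached as far as the arm can. A call with a number of a shift or a turn outside -1 to 1 is refused whole. A call with a gripper value outside its range is refused whole. The fingers move at their own pace and stop on an object; "squeeze" is the grip in N (left out, the last holds). Time passes only in rows, so rows that repeat a pose let the fingers close. It gives the time, the measured TCP pose, the force, the opening and the grip force at its end, in the units of the state.
- ctrl.get_state(): the state, without advancing time (a new reading comes with each control period).
- ctrl.get_image(name): name is "scene" or "top"; returns the picture (480x640x3 uint8, red, green, blue); there is no depth.
- ctrl.get_calibration(name): a dict with "vertical_fov" (degrees; the focal length in pixels is half the picture's height over the tangent of half this angle, whatever the lens; pixels are square), "cx", "cy" (the principal point, pixels), "R" (3x3) and "t" (3): a world point X has camera coordinates R X + t. Camera axes: x right, y down, z forward; pixel columns grow to the right and rows downward; lengths in m; the calibration is good to about 2 mm. A picture is of the moment at which its call begins. get_calibration takes no time and is no camera call.
- ctrl.close_job(): hands the job in; it is judged then, once.
The state is a dict: "time": time; "joint_positions": joint angles; "qd": joint speeds; "joint_torque": joint torques, N m; "position": TCP position; "tool_rot": TCP orientation; "ft_force": force on the tool from outside, world axes, zero at the start; "torque": the same for the moment, N m; "grip_width": opening from 0.0 (shut) to 1.0 (fully open); "grip_force": force on a finger pad.
Only numpy, scipy, OpenCV 4.12 (cv2) and the standard library are available. Lean on these libraries where they do the work, as an engineer would, in place of code of your own. Each camera call takes 0.05 s, during which the arm holds its last target. There are 200 camera calls.

## Working session

There is one attempt and no reset: what is moved stays moved. The work goes in short steps, Python scripts to look and compute and a tool call to move; the robot and the scene stay as the last step left them, time stands still between calls to the robot, and variables do not carry over. Pictures are saved under pics/ and viewed, at most 10 in all, crops included, and the job is handed in when it is done.

Besides the shell and the picture viewer there is one more tool, called after "Request:" by a JSON object that holds its "method" and its "body", one argument or row to a line. play_rows: Moves the arm, as the interface text tells. Shift numbers are shares of 0.1 m and turn numbers shares of 90 degrees, none past 1 either way. Its arguments: {"type":"object","properties":{"increments":{"type":"array"},"squeeze":{"type":"number"}},"required":["increments"]}

```bash
mkdir -p pics; ls
python3 - <<'E'
from bench import ctrl
import cv2
for n in("scene","top"):
    c=ctrl.get_calibration(n);print(n,c)
    cv2.imwrite(f"pics/{n}0.png",ctrl.get_image(n)[:,:,::-1])
print(ctrl.get_state())
E
```

```text
pics
scene {'vertical_fov': 43.85639295823035, 'cx': 329.94856848266915, 'cy': 238.8794795013943, 'R': array([[ 0.50132903, -0.86495668, -0.0227848 ],
       [-0.36389793, -0.18687813, -0.91249924],
       [ 0.78501433,  0.4657537 , -0.40844338]]), 't': array([-0.33629353,  0.2618562 ,  0.81683109])}
top {'vertical_fov': 52.44350847770031, 'cx': 324.8309474337694, 'cy': 243.18166766538096, 'R': array([[ 0.00616513, -0.99985981,  0.01556769],
       [-0.98049257, -0.00910279, -0.19634524],
       [ 0.19645942, -0.01405351, -0.98041124]]), 't': array([-0.09936191,  0.55352893,  1.20628588])}
{'time': 0.1, 'joint_positions': array([ 1.35010702,  0.32177552, -0.07006696,  1.45156034,  0.02259645,
        1.37078398, -0.05691422]), 'qd': array([ 0.00066352, -0.00230261,  0.00148326, -0.00333055,  0.00031146,
       -0.00021651, -0.00027202]), 'joint_torque': array([-1.16216102e-03, -4.92574275e+01, -4.05944958e-01, -3.13400710e+01,
       -6.41134917e-02,  3.94191826e-02,  3.79368362e-05]), 'position': array([ 0.15107773, -0.63181508,  0.29124964]), 'tool_rot': array([-3.11826694e+00, -3.67752893e-01,  4.67114299e-04]), 'ft_force': array([ 1.06801619e-04,  1.38383820e-01, -7.80234114e-02]), 'torque': array([-0.0496587 ,  0.00561191, -0.01282817]), 'grip_force': 0.0, 'grip_width': 0.9993513475923852}
```

View pics/top0.png

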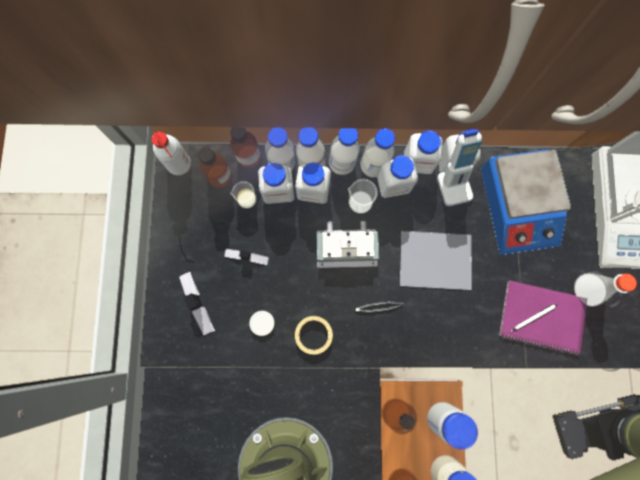

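View pics/scene0.png

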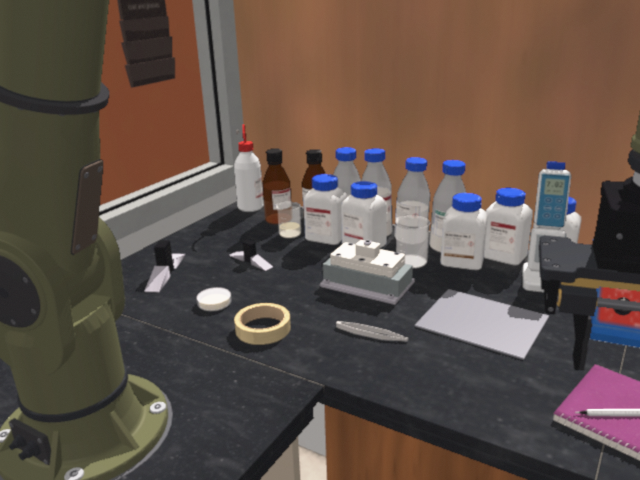

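The top view shows two wedge-like things: a small one at about (246,257) and a larger one at (197,303). The smaller one is meant. The cell is at (348,247), the mat at (436,260), the forceps at (380,307) and the beakers at (245,195) and (362,195). I'll confirm with a crop and measure.

```bash
cat > h.py <<'E'
import numpy as np, cv2
from bench import ctrl
def cal(n):
    c=ctrl.get_calibration(n); f=240/np.tan(np.radians(c["vertical_fov"]/2)); return c,f
def ray(n,uv,z):
    c,f=cal(n); R,t=np.array(c["R"]),np.array(c["t"]); o=-R.T@t
    d=R.T@np.array([(uv[0]-c["cx"])/f,(uv[1]-c["cy"])/f,1.]); return o+d*(z-o[2])/d[2]
def proj(n,X):
    c,f=cal(n); p=np.array(c["R"])@X+c["t"]; return np.array([f*p[0]/p[2]+c["cx"],f*p[1]/p[2]+c["cy"]])
E
python3 - <<'E'
from h import *
im=cv2.imread("pics/top0.png")
hsv=cv2.cvtColor(im,cv2.COLOR_BGR2HSV)
def blobs(mask,box,z,name,mina=15):
    m=np.zeros(mask.shape,np.uint8);x0,y0,x1,y1=box;m[y0:y1,x0:x1]=mask[y0:y1,x0:x1]
    cs,_=cv2.findContours(m,cv2.RETR_EXTERNAL,cv2.CHAIN_APPROX_NONE)
    for c in cs:
        if cv2.contourArea(c)<mina: continue
        P=np.array([ray("top",p[0],z)[:2] for p in c],np.float32)*1000
        (cx,cy),(w,h),a=cv2.minAreaRect(P)
        print(name,"px",c[:,0].mean(0).round(1),"ctr",round(cx,1),round(cy,1),"size",round(w,1),round(h,1),"ang",round(a,1), "corners",cv2.boxPoints(((cx,cy),(w,h),a)).round(0).tolist())
v=hsv[:,:,2];g=((v>110)&(hsv[:,:,1]<70)).astype(np.uint8)*255
blobs(g,(215,240,280,275),.004,"small")
blobs(g,(170,265,225,340),.004,"big")
blobs(g,(395,225,480,295),.004,"mat")
blobs(((v>215)).astype(np.uint8)*255,(310,222,385,275),.066,"top")
blobs(((v>70)).astype(np.uint8)*255,(305,222,390,275),.044,"cell")
a=cv2.resize(im[220:345,165:290],(500,500),interpolation=cv2.INTER_CUBIC)
b=cv2.resize(im[220:280,308:388],None,fx=6,fy=6,interpolation=cv2.INTER_CUBIC)[:, :300*2]
c=np.zeros((500,780,3),np.uint8);c[:,:300]=0
c[:400,:400]=cv2.resize(a,(400,400));c[:285,400:780]=cv2.resize(b,(380,285))
cv2.imwrite("pics/crop1.png",c)
E
```

```text
small px [258.8 258.7] ctr 520.7 80.5 size 49.5 24.8 ang 77.8 corners [[503.0, 59.0], [528.0, 54.0], [538.0, 102.0], [514.0, 107.0]]
small px [232.1 253.8] ctr 534.0 151.6 size 44.8 24.9 ang 80.9 corners [[518.0, 131.0], [543.0, 128.0], [550.0, 172.0], [525.0, 176.0]]
big px [203.5 320.5] ctr 356.5 218.3 size 71.9 34.2 ang 29.4 corners [[317.0, 216.0], [334.0, 186.0], [396.0, 221.0], [379.0, 251.0]]
big px [188.6 284.2] ctr 448.9 264.6 size 68.6 36.2 ang 25.1 corners [[410.0, 266.0], [426.0, 234.0], [488.0, 263.0], [472.0, 296.0]]
mat px [435.9 260.5] ctr 522.7 -393.8 size 191.6 152.1 ang 87.0 corners [[442.0, -485.0], [594.0, -493.0], [604.0, -302.0], [452.0, -294.0]]
top px [346.3 242.2] ctr 562.3 -153.9 size 84.8 132.0 ang 2.0 corners [[518.0, -90.0], [522.0, -221.0], [607.0, -218.0], [602.0, -86.0]]
cell px [357.4 249.3] ctr 549.8 -166.8 size 195.5 135.1 ang 85.5 corners [[475.0, -259.0], [610.0, -270.0], [625.0, -75.0], [490.0, -64.0]]
```

View pics/crop1.png

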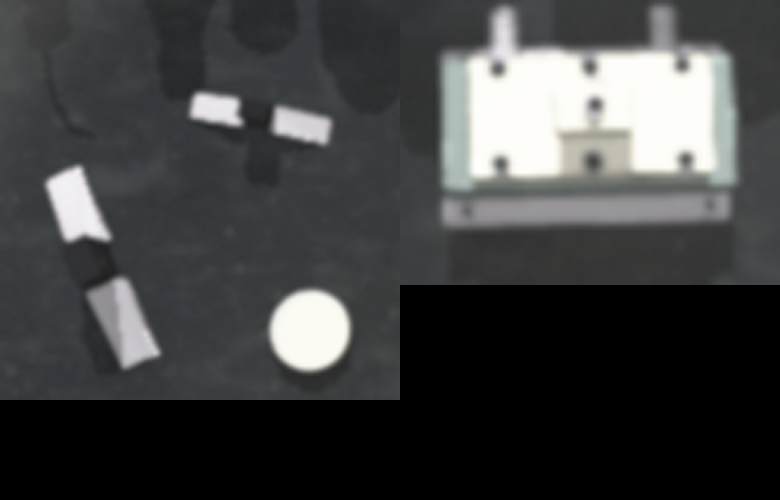

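Confirmed: the small one, at (246,257), is 118 mm tip to tip and its tip width matches. The big one, at (197,303), is about 170 mm long, so it's a decoy. Next I'll measure the cell's edges to sub-pixel accuracy and plan the first moves.

```bash
cat >> h.py <<'E'
from scipy.spatial.transform import Rotation as Ro
def plan(P,yaw,p0=None,r0=None):
    """tool-frame shift (shares of .1 m) and turn (shares of 90deg) to TCP P, tool y at azimuth yaw (deg), tool down"""
    s=ctrl.get_state(); p0=s["position"] if p0 is None else p0
    R0=Ro.from_rotvec(s["tool_rot"] if r0 is None else r0)
    Rt=down(yaw); d=R0.inv().apply(np.array(P)-p0)/.1
    return d.round(3),((R0.inv()*Rt).as_rotvec()/(np.pi/2)).round(4)
def down(yaw):
    a=np.radians(yaw); y=np.array([np.cos(a),np.sin(a),0]); z=np.array([0,0,-1.]); return Ro.from_matrix(np.c_[np.cross(y,z),y,z])
E
python3 - <<'E'
from h import *
im=cv2.imread("pics/top0.png");g=cv2.cvtColor(im,cv2.COLOR_BGR2GRAY).astype(float);hsv=cv2.cvtColor(im,cv2.COLOR_BGR2HSV)
def cross(prof,i0,sgn):  # steepest subpixel step
    d=sgn*np.diff(prof);k=np.argmax(d);w=slice(max(k-1,0),k+2)
    return i0+(np.arange(len(d))[w]*d[w]).sum()/d[w].sum()+.5
def edge(kind,rng,lo,hi,sgn,z):
    pts=[]
    for r in rng:
        if kind=="v": pts.append((cross(g[r,lo:hi],lo,sgn),r))
        else: pts.append((r,cross(g[lo:hi,r],lo,sgn)))
    P=np.array([ray("top",p,z)[:2] for p in pts])*1000
    vx,vy,x,y=cv2.fitLine(P.astype(np.float32),cv2.DIST_HUBER,0,.01,.01).ravel()
    print(kind,lo,hi,"px",np.median(pts,0).round(2),"pt",x.round(1),y.round(1),"dir",np.degrees(np.arctan2(vy,vx)).round(1)); 
rows=range(236,254);cols=range(326,371)
edge("v",rows,319,326,1,.066);edge("v",rows,371,378,-1,.066)
edge("h",list(range(326,338))+list(range(360,371)),253,261,-1,.066)
edge("v",rows,313,320,1,.044);edge("v",rows,375,382,-1,.044)
edge("h",cols,262,270,-1,.008);edge("h",[324,325,326,334,335,336,337,338,357,358,359,371,372],228,235,1,.066)
for n,p in (("bs",(245,207)),("bl",(362,209)),("forL",(357,308)),("forR",(403,304))):print(n,ray("top",p,0)[:2].round(3))
# wedge blades via scene view tips
im2=cv2.imread("pics/scene0.png");h2=cv2.cvtColor(im2,cv2.COLOR_BGR2HSV)
m=((h2[:,:,2]>130)&(h2[:,:,1]<70)).astype(np.uint8);m[:,:225]=0;m[:,276:]=0;m[:240]=0;m[275:]=0
c=max(cv2.findContours(m,0,1)[0],key=cv2.contourArea);cs=cv2.findContours(m,0,1)[0]
P=np.vstack([[ray("scene",p[0],.002)[:2] for p in c] for c in cs if cv2.contourArea(c)>5])*1000
print("scene wedge tips",P[P[:,1].argmin()].round(0),P[P[:,1].argmax()].round(0))
W=proj("top",np.array([.5265,.1153,.046]));print("grip top px",W, "black there",hsv[int(W[1]),int(W[0])])
print(plan([.50,-.30,.29],-10.6))
E
```

```text
v 319 326 px [322.32 244.5 ] pt 549.0 -88.5 dir 0.8
v 371 378 px [373.45 244.5 ] pt 549.9 -219.9 dir -0.8
h 253 261 px [337.   256.69] pt 518.7 -162.6 dir -87.8
v 313 320 px [316.43 244.5 ] pt 552.1 -73.3 dir 0.3
v 375 382 px [378.26 244.5 ] pt 555.2 -234.4 dir 2.6
h 262 270 px [348.   266.57] pt 501.0 -166.0 dir -88.9
h 228 235 px [337.   230.25] pt 587.3 -147.4 dir 89.4
bs [0.665 0.123]
bl [ 0.662 -0.197]
forL [ 0.392 -0.182]
forR [ 0.403 -0.304]
scene wedge tips [524.  55.] [533. 175.]
grip top px [243.54735571 253.68266836] black there [120  15  51]
(array([ 4.165, -2.415,  0.016]), array([-1.000e-03, -6.000e-04, -7.328e-01]))
```

Request:
{"method": "play_rows", "body": {
  "increments": [
    [[0.5,-0.5,0,0,0,-0.3,1],[1,-1,0,0,0,-0.733,1],[1,-1,0,0,0,-0.733,1],[1,-1,0,0,0,-0.733,1],[1,-1,0,0,0,-0.733,1],[1,-1,0,0,0,-0.733,1],[1,-1,0,0,0,-0.733,1],[1,-1,0,0,0,-0.733,1]]
  ]
}}

```text
time: 0.9
position: [0.225, -0.5114, 0.2918]
tool_rot: [-2.411, -2.013, -0.0]
ft_force: [0.2, 0.4, 0.3]
grip_width: 1.002
grip_force: 0.0
```

Request:
{"method": "play_rows", "body": {
  "increments": [
    [[0.35,0.35,0,0,0,0,1],[0.7,0.7,0,0,0,0,1],[1,1,0,0,0,0,1]]
  ]
}}

```text
time: 1.2
position: [0.3435, -0.4299, 0.292]
tool_rot: [-2.416, -2.008, -0.001]
ft_force: [0.3, -0.8, 0.4]
grip_width: 0.999
grip_force: 0.0
```

Request:
{"method": "play_rows", "body": {
  "increments": [
    [[0.35,0.3,0,0,0,0,1],[0.7,0.6,0,0,0,0,1],[1,0.8,0,0,0,0,1]]
  ]
}}

```text
time: 1.5
position: [0.441, -0.3456, 0.2919]
tool_rot: [-2.414, -2.01, -0.001]
ft_force: [-0.0, 0.2, 0.3]
grip_width: 1.0
grip_force: 0.0
```

Request:
{"method": "play_rows", "body": {
  "increments": [
    [[0.5,0,0,0,0,0,1],[1,0,0,0,0,0,1]]
  ]
}}

```text
time: 1.7
position: [0.4576, -0.2481, 0.2915]
tool_rot: [-2.416, -2.006, -0.0]
ft_force: [1.3, 0.3, 0.3]
grip_width: 1.001
grip_force: 0.0
```

Request:
{"method": "play_rows", "body": {
  "increments": [
    [[0.5,0,0,0,0,0,1],[1,0,0,0,0,0,1]]
  ]
}}

```text
time: 1.9
position: [0.4754, -0.1494, 0.2919]
tool_rot: [-2.417, -2.007, 0.001]
ft_force: [1.5, -0.2, -1.1]
grip_width: 0.999
grip_force: 0.0
```

Request:
{"method": "play_rows", "body": {
  "increments": [
    [[0.5,0,0,0,0,0,1],[1,0,0,0,0,0,1]]
  ]
}}

```text
time: 2.1
position: [0.4936, -0.0512, 0.2921]
tool_rot: [2.417, 2.007, -0.001]
ft_force: [0.8, -1.3, -0.6]
grip_width: 1.002
grip_force: 0.0
```

Request:
{"method": "play_rows", "body": {
  "increments": [
    [[0.5,0,0.4,0,0,0,1],[1,0,0.8,0,0,0,1],[1,0,0.8,0,0,0,1]]
  ]
}}

```text
time: 2.4
position: [0.5109, 0.0488, 0.2101]
tool_rot: [-2.411, -2.011, 0.002]
ft_force: [0.1, -0.7, -0.4]
grip_width: 1.0
grip_force: 0.0
```

Run:
```python
from h import *
s=ctrl.get_state();print(s["time"],s["position"],plan([.5265,.1153,.15],-10.6),plan([.5265,.1153,.074],-10.6))
cv2.imwrite("pics/top1.png",ctrl.get_image("top")[:,:,::-1]); 
im=ctrl.get_image("scene")[:,:,::-1];cv2.imwrite("pics/s1.png",cv2.resize(im[180:330,180:380],(800,600)))
```

```text
2.4 [0.5109257  0.04880416 0.21007362] (array([0.682, 0.035, 0.601]), array([-0.0016, -0.0004,  0.0029])) (array([0.681, 0.037, 1.361]), array([-0.0016, -0.0004,  0.0029]))
```

Request:
{"method": "play_rows", "body": {
  "increments": [
    [[0.4,0.02,0.35,0,0,0,1],[0.68,0.035,0.7,0,0,0,1],[0.68,0.035,0.7,0,0,0,0]]
  ]
}}

```text
time: 2.8
position: [0.5254, 0.1142, 0.1379]
tool_rot: [-2.406, -2.008, 0.007]
ft_force: [0.5, -0.3, 0.1]
grip_width: 0.964
grip_force: 0.0
```

Request:
{"method": "play_rows", "body": {
  "increments": [
    [[0,0,0.35,0,0,0,0],[0,0,0.66,0,0,0,0],[0,0,0.66,0,0,0,0]]
  ]
}}

```text
time: 3.1
position: [0.526, 0.1086, 0.0733]
tool_rot: [-2.416, -2.003, 0.01]
ft_force: [-1.0, 0.4, -0.4]
grip_width: 0.722
grip_force: 0.0
```

Run:
```python
from h import *
s=ctrl.get_state();print(s["time"],s["position"],s["ft_force"],s["grip_width"])
a=ctrl.get_image("top")[:,:,::-1];b=ctrl.get_image("scene")[:,:,::-1]
cv2.imwrite("pics/g1.png",np.hstack([cv2.resize(a[215:295,200:280],(400,400),interpolation=2),cv2.resize(b[210:290,210:290],(400,400),interpolation=2)]))
```

```text
3.1 [0.52598693 0.10860539 0.07334686] [-1.03821541  0.39320093 -0.35720557] 0.7215998678146539
```

View pics/g1.png

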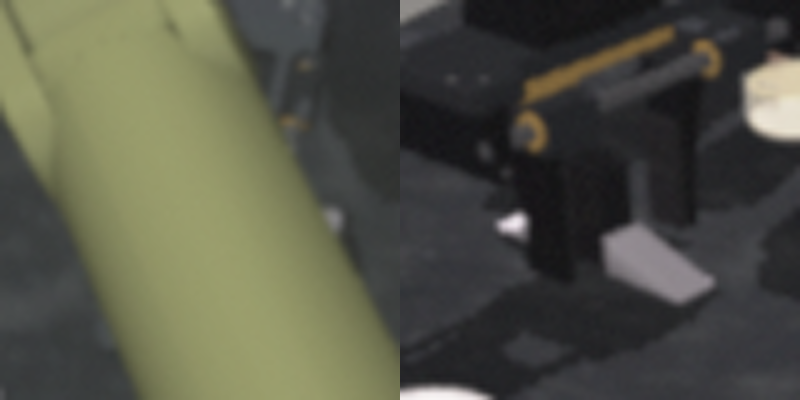

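The fingers straddle the grip of the small wedge (scene crop, near (630,220)). The tool drifted about 6 mm in y, so I'll correct that and then close.

Request:
{"method": "play_rows", "body": {
  "increments": [
    [[0.065,0,0,0,0,0,0],[0.065,0,0,0,0,0,0]]
  ]
}}

```text
time: 3.4
position: [0.5309, 0.1188, 0.0784]
tool_rot: [2.415, 2.007, 0.005]
ft_force: [0.3, 1.0, 0.2]
grip_width: 0.521
grip_force: 0.0
```

Request:
{"method": "play_rows", "body": {
  "increments": [
    [[0,0,0,0,0,0,-1],[0,0,0,0,0,0,-1],[0,0,0,0,0,0,-1],[0,0,0,0,0,0,-1],[0,0,0,0,0,0,-1]]
  ],
  "squeeze": 50
}}

```text
time: 3.9
position: [0.5292, 0.1176, 0.0762]
tool_rot: [-2.417, -2.007, 0.001]
ft_force: [-0.6, 0.6, 0.7]
grip_width: 0.182
grip_force: 50.0
```

Run:
```python
from h import *
s=ctrl.get_state();print(s["time"],s["position"],s["tool_rot"],s["ft_force"],s["grip_width"],s["grip_force"])
```

```text
3.9 [0.52920791 0.11763074 0.07621511] [-2.41666252e+00 -2.00720237e+00  7.34979842e-04] [-0.61637137  0.58580877  0.67724972] 0.18153748236316475 49.99987919814885
```

Request:
{"method": "play_rows", "body": {
  "increments": [
    [[0,0,-0.3,0,0,0,-1],[-0.3,0.15,-0.6,0,0,-0.06,-1],[-0.7,0.4,-0.8,0,0,-0.129,-1],[-0.7,0.4,-0.8,0,0,-0.129,-1],[-0.7,0.4,-0.8,0,0,-0.129,-1]]
  ],
  "squeeze": 60
}}

```text
time: 4.4
position: [0.5563, 0.0396, 0.1563]
tool_rot: [2.206, 2.236, 0.0]
ft_force: [0.2, 0.6, -1.7]
grip_width: 0.181
grip_force: 60.0
```

Run:
```python
from h import *
s=ctrl.get_state();print(s["time"],s["position"],s["tool_rot"],s["ft_force"],s["qd"].round(3));print(plan([.549,-.018,.124],1))
```

```text
4.4 [0.5562686  0.03956265 0.15625041] [2.20634406e+00 2.23598982e+00 3.17699044e-05] [ 0.1831448   0.56633315 -1.69004864] [-0.037  0.006 -0.034  0.037 -0.018 -0.003 -0.006]
(array([-0.575, -0.08 ,  0.323]), array([ 0.0002,  0.0001, -0.0026]))
```

Request:
{"method": "play_rows", "body": {
  "increments": [
    [[-0.25,-0.04,0.1,0,0,0,-1],[-0.45,-0.08,0.2,0,0,0,-1],[-0.57,-0.08,0.32,0,0,-0.003,-1],[-0.57,-0.08,0.32,0,0,-0.003,-1],[-0.57,-0.08,0.32,0,0,-0.003,-1],[-0.57,-0.08,0.32,0,0,-0.003,-1]]
  ]
}}

```text
time: 5.0
position: [0.5492, -0.0136, 0.1246]
tool_rot: [-2.193, -2.249, -0.002]
ft_force: [-0.3, -0.2, -1.1]
grip_width: 0.181
grip_force: 60.0
```

Run:
```python
from h import *
s=ctrl.get_state();print(s["time"],s["position"],s["tool_rot"],s["ft_force"],s["qd"].round(3));print(plan([.549,-.018,.1215],1))
a=ctrl.get_image("top")[:,:,::-1];b=ctrl.get_image("scene")[:,:,::-1]
cv2.imwrite("pics/g2.png",np.hstack([cv2.resize(a[210:290,300:380],(400,400),interpolation=2),cv2.resize(b[220:300,295:375],(400,400),interpolation=2)]))
```

```text
5.0 [ 0.5492095  -0.01357051  0.12462017] [-2.19333627e+00 -2.24886895e+00 -1.96868104e-03] [-0.27214079 -0.1701158  -1.13328382] [ 0.    -0.008  0.    -0.006  0.002  0.     0.001]
(array([-0.044, -0.003,  0.031]), array([ 0.0005, -0.0007,  0.0048]))
```

View pics/g2.png

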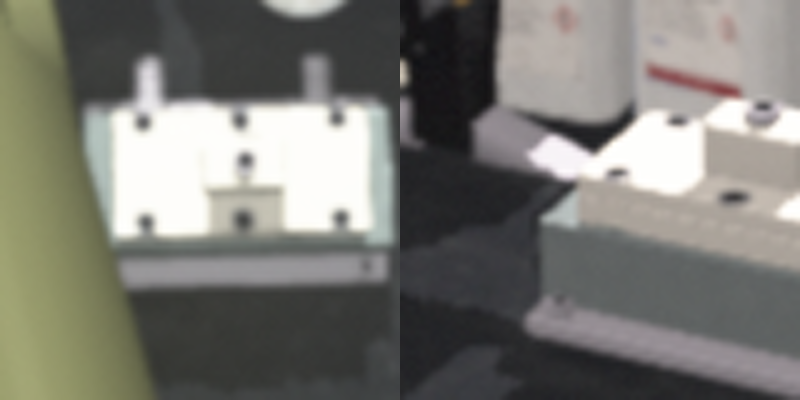

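Request:
{"method": "play_rows", "body": {
  "increments": [
    [[-0.06,0,0,0,0,0.005,-1],[-0.06,0,0.02,0,0,0.005,-1],[-0.06,0,0.03,0,0,0.005,-1],[-0.06,0,0.03,0,0,0.005,-1]]
  ]
}}

```text
time: 5.5
position: [0.5489, -0.0216, 0.121]
tool_rot: [-2.205, -2.238, 0.0]
ft_force: [0.7, 0.4, -1.1]
grip_width: 0.18
grip_force: 60.0
```

Request:
{"method": "play_rows", "body": {
  "increments": [
    [[0,0,0.01,0,0,0,-1],[0,0,0.01,0,0,0,-1]]
  ]
}}

```text
time: 5.7
position: [0.5491, -0.0215, 0.1203]
tool_rot: [2.205, 2.238, 0.0]
ft_force: [-0.1, -0.1, -1.0]
grip_width: 0.178
grip_force: 60.0
```

Request:
{"method": "play_rows", "body": {
  "increments": [
    [[0,0,0.01,0,0,0,-1],[0,0,0.01,0,0,0,-1]]
  ]
}}

```text
time: 5.9
position: [0.5493, -0.0214, 0.12]
tool_rot: [2.204, 2.238, -0.0]
ft_force: [-2.2, 0.8, 4.1]
grip_width: 0.178
grip_force: 60.0
```

Request:
{"method": "play_rows", "body": {
  "increments": [
    [[-0.04,0,0,0,0,0,-1],[-0.08,0,0,0,0,0,-1],[-0.08,0,0,0,0,0,-1]]
  ]
}}

```text
time: 6.2
position: [0.5501, -0.0302, 0.1201]
tool_rot: [2.204, 2.236, 0.002]
ft_force: [0.1, 0.4, 4.8]
grip_width: 0.176
grip_force: 60.0
```

Request:
{"method": "play_rows", "body": {
  "increments": [
    [[-0.03,0,0,0,0,0,-1],[-0.03,0,0,0,0,0,-1]]
  ]
}}

```text
time: 6.4
position: [0.5502, -0.033, 0.1201]
tool_rot: [2.204, 2.236, 0.002]
ft_force: [0.2, 0.6, 5.1]
grip_width: 0.181
grip_force: 60.0
```

Request:
{"method": "play_rows", "body": {
  "increments": [
    [[-0.03,0,0,0,0,0,-1],[-0.03,0,0,0,0,0,-1]]
  ]
}}

```text
time: 6.6
position: [0.5503, -0.0345, 0.1202]
tool_rot: [2.204, 2.238, 0.005]
ft_force: [-0.0, 3.4, 6.3]
grip_width: 0.175
grip_force: 60.0
```

Request:
{"method": "play_rows", "body": {
  "increments": [
    [[-0.03,0,0,0,0,0,-1],[-0.03,0,0,0,0,0,-1]]
  ]
}}

```text
time: 6.8
position: [0.5503, -0.0355, 0.1203]
tool_rot: [-2.202, -2.239, -0.008]
ft_force: [0.2, 7.3, 7.2]
grip_width: 0.18
grip_force: 60.0
```

Request:
{"method": "play_rows", "body": {
  "increments": [
    [[-0.03,0,0,0,0,0,-1],[-0.03,0,0,0,0,0,-1]]
  ]
}}

```text
time: 7.0
position: [0.5504, -0.0364, 0.1204]
tool_rot: [-2.199, -2.239, -0.011]
ft_force: [-0.9, 12.4, 8.0]
grip_width: 0.178
grip_force: 60.0
```

Request:
{"method": "play_rows", "body": {
  "increments": [
    [[-0.02,0,0,0,0,0,-1],[-0.02,0,0,0,0,0,-1]]
  ]
}}

```text
time: 7.2
position: [0.5504, -0.0369, 0.1205]
tool_rot: [-2.198, -2.239, -0.013]
ft_force: [-1.8, 13.8, 7.6]
grip_width: 0.178
grip_force: 60.0
```

Request:
{"method": "play_rows", "body": {
  "increments": [
    [[-0.03,0,0,0,0,0,-1],[-0.03,0,0,0,0,0,-1]]
  ]
}}

```text
time: 7.4
position: [0.5505, -0.0379, 0.1207]
tool_rot: [-2.195, -2.239, -0.016]
ft_force: [-1.5, 18.3, 8.7]
grip_width: 0.182
grip_force: 60.0
```

Request:
{"method": "play_rows", "body": {
  "increments": [
    [[-0.02,0,0,0,0,0,-1],[-0.02,0,0,0,0,0,-1]]
  ]
}}

```text
time: 7.6
position: [0.5505, -0.0383, 0.1207]
tool_rot: [-2.193, -2.24, -0.018]
ft_force: [-1.8, 20.7, 9.0]
grip_width: 0.179
grip_force: 60.0
```

Request:
{"method": "play_rows", "body": {
  "increments": [
    [[-0.02,0,0,0,0,0,-1],[-0.02,0,0,0,0,0,-1]]
  ]
}}

```text
time: 7.8
position: [0.5507, -0.0403, 0.1207]
tool_rot: [-2.193, -2.24, -0.018]
ft_force: [-0.5, 19.7, 8.8]
grip_width: 0.179
grip_force: 60.0
```

Request:
{"method": "play_rows", "body": {
  "increments": [
    [[-0.02,0,0,0,0,0,-1],[-0.02,0,0,0,0,0,-1]]
  ]
}}

```text
time: 8.0
position: [0.5509, -0.0427, 0.1207]
tool_rot: [-2.193, -2.241, -0.018]
ft_force: [0.3, 18.6, 8.7]
grip_width: 0.18
grip_force: 60.0
```

Request:
{"method": "play_rows", "body": {
  "increments": [
    [[-0.02,0,0,0,0,0,-1],[-0.02,0,0,0,0,0,-1]]
  ]
}}

```text
time: 8.2
position: [0.551, -0.0452, 0.1206]
tool_rot: [-2.194, -2.241, -0.017]
ft_force: [-0.3, 17.2, 7.9]
grip_width: 0.177
grip_force: 60.0
```

Run:
```python
from h import *
s=ctrl.get_state();print(s["time"],s["position"],s["ft_force"])
b0=cv2.imread("pics/scene0.png");b=ctrl.get_image("scene")[:,:,::-1];cv2.imwrite("pics/L1.png",b)
# local template shift of plate's front-left, front-right corner regions vs. lower half reference
def sh(box):
    x0,y0,x1,y1=box;A=cv2.cvtColor(b0,6)[y0:y1,x0:x1].astype(np.float32);B=cv2.cvtColor(np.ascontiguousarray(b),6)[y0:y1,x0:x1].astype(np.float32)
    return np.round(cv2.phaseCorrelate(A,B,cv2.createHanningWindow((x1-x0,y1-y0),cv2.CV_32F)),2)
for n,q in (("L",(.519,-.10,.055)),("M",(.52,-.155,.055)),("R",(.521,-.21,.055)),("low",(.516,-.155,.02))):
    p=proj("scene",np.array(q)).astype(int);print(n,p,sh((p[0]-8,p[1]-8,p[0]+8,p[1]+8)))
```

```text
8.2 [ 0.55095567 -0.04522007  0.12064735] [-0.25291212 17.15711806  7.94767819]Traceback (most recent call last):
  File "<stdin>", line 9, in <module>
  File "<stdin>", line 7, in sh
    return _wrapfunc(a, 'round', decimals=decimals, out=out)
    return _wrapit(obj, method, *args, **kwds)
    conv = _array_converter(obj)
ValueError: setting an array element with a sequence. The requested array has an inhomogeneous shape after 1 dimensions. The detected shape was (2,) + inhomogeneous part.
```

```bash
cat >> h.py <<'E'
def lift(b):
    b0=cv2.imread("pics/scene0.png")
    for n,q in (("L",(.535,-.100,.066)),("M",(.52,-.155,.066)),("R",(.535,-.208,.066)),("low",(.516,-.155,.02))):
        X=np.array(q);p=proj("scene",X).astype(int);k=np.linalg.norm(proj("scene",X+[0,0,.01])-proj("scene",X))/10
        w=10;sl=(slice(p[1]-w,p[1]+w),slice(p[0]-w,p[0]+w))
        A,B=[cv2.cvtColor(np.ascontiguousarray(i),6)[sl].astype(np.float32) for i in (b0,b)]
        W=cv2.createHanningWindow((2*w,2*w),cv2.CV_32F);W/=W.mean()
        gy,gx=np.gradient((A+B)/2);M=np.c_[gx.ravel(),gy.ravel()]*W.ravel()[:,None]**.5
        d=np.linalg.lstsq(M,((A-B)*W**.5).ravel(),rcond=None)[0]
        print(n,p,"shift px",d.round(2),"mm up",round(-d[1]/k,2))
E
python3 -c "
from h import *
lift(cv2.imread('pics/L1.png'))"
```

```text
L [338 252] shift px [-0.23 -1.37] mm up 2.95
M [360 260] shift px [ 0.49 -0.87] mm up 1.83
R [389 263] shift px [0.3  0.22] mm up -0.45
low [359 283] shift px [-0.52 -0.63] mm up 1.37
```

Request:
{"method": "play_rows", "body": {
  "increments": [
    [[0.2,0,0,0,0,0,-1],[0.4,0,0,0,0,0,-1],[0.45,0,-0.3,0,0,0,-1],[0.3,0,-0.75,0,0,0,-1]]
  ]
}}

```text
time: 8.65
position: [0.5466, -0.0215, 0.192]
tool_rot: [-2.194, -2.239, 0.004]
ft_force: [1.3, -1.5, -0.6]
grip_width: 0.179
grip_force: 60.0
```

Request:
{"method": "play_rows", "body": {
  "increments": [
    [[-0.4,0,0,0,0,0,-1],[-0.8,0,0,0,0,0,-1],[-1,0,0,0,0,0,-1]]
  ]
}}

```text
time: 8.95
position: [0.5496, -0.1302, 0.1936]
tool_rot: [2.21, 2.231, -0.004]
ft_force: [-0.3, 0.9, -2.1]
grip_width: 0.18
grip_force: 60.0
```

Request:
{"method": "play_rows", "body": {
  "increments": [
    [[-0.4,0.01,0,0,0,0,-1],[-0.8,0.02,0,0,0,0,-1],[-1,0.03,0,0,0,0,-1]]
  ]
}}

```text
time: 9.25
position: [0.5535, -0.2302, 0.1931]
tool_rot: [2.211, 2.232, -0.004]
ft_force: [-0.4, -1.1, -1.3]
grip_width: 0.18
grip_force: 60.0
```

Request:
{"method": "play_rows", "body": {
  "increments": [
    [[-0.3,0,0,0,0,0,-1],[-0.7,0,0.2,0,0,0,-1],[-0.7,0,0.5,0,0,0,-1],[-0.7,0,0.5,0,0,0,-1],[-0.7,0,0.5,0,0,0,-1]]
  ]
}}

```text
time: 9.75
position: [0.5558, -0.2932, 0.1436]
tool_rot: [-2.202, -2.237, -0.001]
ft_force: [-0.8, 0.2, -0.8]
grip_width: 0.18
grip_force: 60.0
```

Run:
```python
from h import *
s=ctrl.get_state();print(s["time"],s["position"],s["ft_force"],s["qd"].round(3),plan([.553,-.281,.1225],1))
b=ctrl.get_image("scene")[:,:,::-1];cv2.imwrite("pics/L2.png",b);lift(b)
```

```text
9.75 [ 0.5558279  -0.29318567  0.14355503] [-0.78323698  0.18994876 -0.81549177] [-0.009 -0.032 -0.024 -0.029  0.003 -0.006 -0.002] (array([ 0.122, -0.026,  0.211]), array([-0.0009, -0.0015, -0.0009]))
L [338 252] shift px [-0.31 -1.13] mm up 2.44
M [360 260] shift px [ 0.43 -0.83] mm up 1.75
R [389 263] shift px [0.26 0.23] mm up -0.48
low [359 283] shift px [-0.64 -0.73] mm up 1.58
```

Request:
{"method": "play_rows", "body": {
  "increments": [
    [[0.1,-0.025,0.1,0,0,0,-1],[0.1,-0.025,0.2,0,0,0,-1],[0.1,-0.025,0.215,0,0,0,-1],[0.1,-0.025,0.225,0,0,0,-1],[0.1,-0.025,0.225,0,0,0,-1]]
  ]
}}

```text
time: 10.3
position: [0.5535, -0.2847, 0.1218]
tool_rot: [2.205, 2.238, -0.0]
ft_force: [0.3, 0.2, -2.5]
grip_width: 0.178
grip_force: 60.0
```

Request:
{"method": "play_rows", "body": {
  "increments": [
    [[0,0,0.01,0,0,0,-1],[0,0,0.01,0,0,0,-1]]
  ]
}}

```text
time: 10.5
position: [0.5535, -0.2848, 0.1209]
tool_rot: [2.205, 2.237, -0.0]
ft_force: [-0.1, 0.3, -1.9]
grip_width: 0.185
grip_force: 60.0
```

Request:
{"method": "play_rows", "body": {
  "increments": [
    [[0,0,0.01,0,0,0,-1],[0,0,0.01,0,0,0,-1]]
  ]
}}

```text
time: 10.7
position: [0.5537, -0.2848, 0.1202]
tool_rot: [2.205, 2.237, 0.0]
ft_force: [-0.7, 0.2, 1.0]
grip_width: 0.179
grip_force: 60.0
```

Request:
{"method": "play_rows", "body": {
  "increments": [
    [[0,0,0.01,0,0,0,-1],[0,0,0.01,0,0,0,-1]]
  ]
}}

```text
time: 10.9
position: [0.5538, -0.2848, 0.12]
tool_rot: [2.204, 2.237, -0.0]
ft_force: [-2.3, 0.2, 6.6]
grip_width: 0.177
grip_force: 60.0
```

Request:
{"method": "play_rows", "body": {
  "increments": [
    [[0.05,0,0,0,0,0,-1],[0.1,0,0,0,0,0,-1],[0.1,0,0,0,0,0,-1]]
  ]
}}

```text
time: 11.2
position: [0.5543, -0.2742, 0.1201]
tool_rot: [2.202, 2.237, 0.001]
ft_force: [0.2, -0.5, 6.2]
grip_width: 0.179
grip_force: 60.0
```

Request:
{"method": "play_rows", "body": {
  "increments": [
    [[0.03,0,0,0,0,0,-1],[0.03,0,0,0,0,0,-1]]
  ]
}}

```text
time: 11.4
position: [0.5543, -0.2718, 0.1201]
tool_rot: [2.203, 2.236, 0.001]
ft_force: [-0.7, -1.1, 5.8]
grip_width: 0.177
grip_force: 60.0
```

Request:
{"method": "play_rows", "body": {
  "increments": [
    [[0.03,0,0,0,0,0,-1],[0.03,0,0,0,0,0,-1]]
  ]
}}

```text
time: 11.6
position: [0.5542, -0.2693, 0.1202]
tool_rot: [2.202, 2.235, 0.0]
ft_force: [0.5, -2.4, 6.0]
grip_width: 0.181
grip_force: 60.0
```

Request:
{"method": "play_rows", "body": {
  "increments": [
    [[0.03,0,0,0,0,0,-1],[0.03,0,0,0,0,0,-1]]
  ]
}}

```text
time: 11.8
position: [0.5541, -0.2684, 0.1204]
tool_rot: [2.202, 2.232, -0.002]
ft_force: [-0.4, -4.7, 5.2]
grip_width: 0.179
grip_force: 60.0
```

Request:
{"method": "play_rows", "body": {
  "increments": [
    [[0.04,0,0,0,0,0,-1],[0.04,0,0,0,0,0,-1]]
  ]
}}

```text
time: 12.0
position: [0.5539, -0.2672, 0.1206]
tool_rot: [2.201, 2.228, -0.006]
ft_force: [0.5, -9.7, 4.4]
grip_width: 0.178
grip_force: 60.0
```

Request:
{"method": "play_rows", "body": {
  "increments": [
    [[0.04,0,0,0,0,0,-1],[0.04,0,0,0,0,0,-1]]
  ]
}}

```text
time: 12.2
position: [0.5535, -0.2657, 0.1208]
tool_rot: [2.202, 2.225, -0.009]
ft_force: [0.7, -14.2, 3.7]
grip_width: 0.179
grip_force: 60.0
```

Request:
{"method": "play_rows", "body": {
  "increments": [
    [[0.02,0,0,0,0,0,-1],[0.02,0,0,0,0,0,-1]]
  ]
}}

```text
time: 12.4
position: [0.5534, -0.2648, 0.1209]
tool_rot: [2.202, 2.223, -0.01]
ft_force: [1.5, -16.5, 2.8]
grip_width: 0.18
grip_force: 60.0
```

Request:
{"method": "play_rows", "body": {
  "increments": [
    [[0.02,0,0,0,0,0,-1],[0.02,0,0,0,0,0,-1]]
  ]
}}

```text
time: 12.6
position: [0.5532, -0.263, 0.1208]
tool_rot: [2.202, 2.223, -0.01]
ft_force: [-0.2, -15.9, 3.0]
grip_width: 0.177
grip_force: 60.0
```

Request:
{"method": "play_rows", "body": {
  "increments": [
    [[0.02,0,0,0,0,0,-1],[0.02,0,0,0,0,0,-1]]
  ]
}}

```text
time: 12.8
position: [0.5531, -0.2611, 0.1208]
tool_rot: [2.202, 2.223, -0.011]
ft_force: [0.3, -15.9, 3.5]
grip_width: 0.174
grip_force: 60.0
```

Request:
{"method": "play_rows", "body": {
  "increments": [
    [[0.02,0,0,0,0,0,-1],[0.02,0,0,0,0,0,-1]]
  ]
}}

```text
time: 13.0
position: [0.5531, -0.2588, 0.1208]
tool_rot: [2.203, 2.223, -0.01]
ft_force: [0.4, -14.8, 3.2]
grip_width: 0.176
grip_force: 60.0
```

Request:
{"method": "play_rows", "body": {
  "increments": [
    [[0.015,0,0,0,0,0,-1],[0.015,0,0,0,0,0,-1]]
  ]
}}

```text
time: 13.2
position: [0.5531, -0.2579, 0.1208]
tool_rot: [2.202, 2.222, -0.011]
ft_force: [0.7, -16.4, 3.7]
grip_width: 0.179
grip_force: 60.0
```

Run:
```python
from h import *
s=ctrl.get_state();print(s["time"],s["position"],s["ft_force"])
b=ctrl.get_image("scene")[:,:,::-1];cv2.imwrite("pics/R1.png",b);lift(b)
```

```text
13.2 [ 0.5530695  -0.25786242  0.12084384] [  0.71505943 -16.35970582   3.68355131]
L [338 252] shift px [-0.56 -1.11] mm up 2.38
M [360 260] shift px [ 0.13 -1.74] mm up 3.65
R [389 263] shift px [-0.59 -0.92] mm up 1.91
low [359 283] shift px [-0.62 -0.74] mm up 1.6
```

Request:
{"method": "play_rows", "body": {
  "increments": [
    [[0.02,0,0,0,0,0,-1],[0.02,0,0,0,0,0,-1]]
  ]
}}

```text
time: 13.45
position: [0.553, -0.2547, 0.1207]
tool_rot: [2.204, 2.224, -0.009]
ft_force: [-0.1, -10.8, 3.6]
grip_width: 0.18
grip_force: 60.0
```

Request:
{"method": "play_rows", "body": {
  "increments": [
    [[0.02,0,0,0,0,0,-1],[0.02,0,0,0,0,0,-1]]
  ]
}}

```text
time: 13.65
position: [0.5533, -0.25, 0.1205]
tool_rot: [2.203, 2.228, -0.006]
ft_force: [-0.4, -9.4, 4.9]
grip_width: 0.179
grip_force: 60.0
```

Run:
```python
from h import *
s=ctrl.get_state();print(s["time"],s["position"],s["ft_force"])
b=ctrl.get_image("scene")[:,:,::-1];cv2.imwrite("pics/R2.png",b);lift(b)
```

```text
13.65 [ 0.55325961 -0.24996254  0.12047411] [-0.406658   -9.44465302  4.86849309]
L [338 252] shift px [-0.68 -1.05] mm up 2.25
M [360 260] shift px [-0.16 -2.44] mm up 5.12
R [389 263] shift px [-1.11 -1.13] mm up 2.34
low [359 283] shift px [-0.52 -0.72] mm up 1.55
```

Request:
{"method": "play_rows", "body": {
  "increments": [
    [[-0.2,0,0,0,0,0,-1],[-0.4,0,0,0,0,0,-1],[-0.45,0,-0.3,0,0,0,-1],[-0.3,0,-0.75,0,0,0,-1]]
  ]
}}

```text
time: 14.1
position: [0.5501, -0.2777, 0.1905]
tool_rot: [-2.206, -2.227, 0.005]
ft_force: [0.9, -0.7, -1.6]
grip_width: 0.179
grip_force: 60.0
```

Request:
{"method": "play_rows", "body": {
  "increments": [
    [[0.4,-0.01,0,0,0,0,-1],[0.8,-0.01,0,0,0,0,-1],[1,-0.02,0,0,0,0,-1]]
  ]
}}

```text
time: 14.4
position: [0.5497, -0.1694, 0.1935]
tool_rot: [-2.198, -2.242, -0.002]
ft_force: [0.0, 0.5, -0.6]
grip_width: 0.182
grip_force: 60.0
```

Request:
{"method": "play_rows", "body": {
  "increments": [
    [[0.4,-0.01,0,0,0,0,-1],[0.8,-0.01,0,0,0,0,-1],[1,-0.02,0,0,0,0,-1]]
  ]
}}

```text
time: 14.7
position: [0.5457, -0.07, 0.1932]
tool_rot: [-2.198, -2.241, -0.001]
ft_force: [0.5, 0.1, -0.8]
grip_width: 0.179
grip_force: 60.0
```

Request:
{"method": "play_rows", "body": {
  "increments": [
    [[0.3,0,0,0,0,0,-1],[0.55,0,0.2,0,0,0,-1],[0.55,0,0.5,0,0,0,-1],[0.55,0,0.5,0,0,0,-1],[0.55,0,0.5,0,0,0,-1]]
  ]
}}

```text
time: 15.2
position: [0.545, -0.02, 0.1432]
tool_rot: [-2.204, -2.236, 0.002]
ft_force: [0.3, -0.2, -1.5]
grip_width: 0.179
grip_force: 60.0
```

Run:
```python
from h import *
s=ctrl.get_state();print(s["time"],s["position"],s["ft_force"],s["qd"].round(3),plan([.5495,-.022,.1225],1))
b=ctrl.get_image("scene")[:,:,::-1];cv2.imwrite("pics/R3.png",b);lift(b)
A=cv2.imread("pics/scene0.png");f=lambda i:cv2.resize(i[235:290,318:398],(800,550),interpolation=2)[:, :]
cv2.imwrite("pics/cmp.png",np.vstack([cv2.resize(f(A),(436,300)),cv2.resize(f(b),(436,300))]))
```

```text
15.2 [ 0.54502345 -0.01995328  0.14320561] [ 0.34130756 -0.23554996 -1.49364857] [ 0.012 -0.022 -0.007 -0.035 -0.004 -0.003 -0.003] (array([-0.021,  0.045,  0.207]), array([-0.0014, -0.0001, -0.002 ]))
L [338 252] shift px [-0.46 -0.82] mm up 1.76
M [360 260] shift px [-0.15 -2.5 ] mm up 5.23
R [389 263] shift px [-0.66 -1.86] mm up 3.86
low [359 283] shift px [-0.6  -0.59] mm up 1.27
```

View pics/cmp.png

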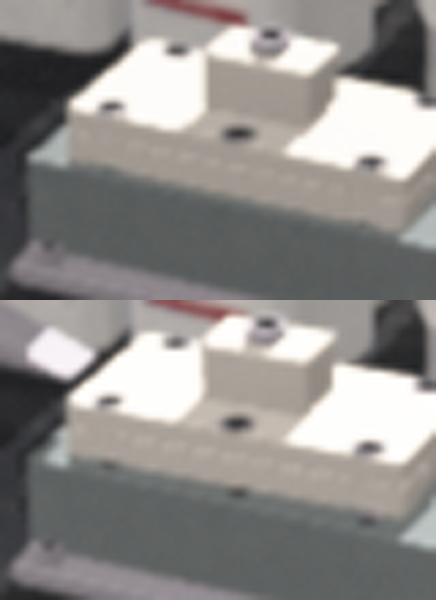

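The picture shows the right end standing about 5 mm proud (bolt hole moved 14 px up) and the left about 2 mm (6 px). Next is the left end.

Request:
{"method": "play_rows", "body": {
  "increments": [
    [[-0.02,0.045,0.1,0,0,0,-1],[-0.02,0.045,0.2,0,0,0,-1],[-0.02,0.045,0.22,0,0,0,-1],[-0.02,0.045,0.23,0,0,0,-1],[-0.02,0.045,0.23,0,0,0,-1]]
  ]
}}

```text
time: 15.75
position: [0.55, -0.021, 0.1207]
tool_rot: [-2.205, -2.238, 0.0]
ft_force: [-1.1, 0.0, -1.6]
grip_width: 0.176
grip_force: 60.0
```

Request:
{"method": "play_rows", "body": {
  "increments": [
    [[0,0,0.01,0,0,0,-1],[0,0,0.01,0,0,0,-1]]
  ]
}}

```text
time: 15.95
position: [0.5503, -0.0209, 0.1202]
tool_rot: [2.204, 2.238, 0.0]
ft_force: [-0.1, 0.5, 0.5]
grip_width: 0.178
grip_force: 60.0
```

Request:
{"method": "play_rows", "body": {
  "increments": [
    [[-0.04,0,0.007,0,0,0,-1],[-0.08,0,0.007,0,0,0,-1],[-0.12,0,0.007,0,0,0,-1],[-0.15,0,0.007,0,0,0,-1],[-0.15,0,0.007,0,0,0,-1]]
  ]
}}

```text
time: 16.45
position: [0.5513, -0.0366, 0.1201]
tool_rot: [2.204, 2.236, 0.002]
ft_force: [0.9, 1.1, 6.5]
grip_width: 0.181
grip_force: 60.0
```

Request:
{"method": "play_rows", "body": {
  "increments": [
    [[-0.03,0,0,0,0,0,-1],[-0.03,0,0,0,0,0,-1]]
  ]
}}

```text
time: 16.65
position: [0.5513, -0.0394, 0.1201]
tool_rot: [2.204, 2.236, 0.002]
ft_force: [0.6, 0.6, 7.3]
grip_width: 0.18
grip_force: 60.0
```

Request:
{"method": "play_rows", "body": {
  "increments": [
    [[-0.03,0,0,0,0,0,-1],[-0.03,0,0,0,0,0,-1]]
  ]
}}

```text
time: 16.85
position: [0.5514, -0.0415, 0.1202]
tool_rot: [2.204, 2.237, 0.004]
ft_force: [-1.1, 3.7, 6.0]
grip_width: 0.183
grip_force: 60.0
```

Request:
{"method": "play_rows", "body": {
  "increments": [
    [[-0.03,0,0,0,0,0,-1],[-0.03,0,0,0,0,0,-1]]
  ]
}}

```text
time: 17.05
position: [0.5514, -0.0425, 0.1203]
tool_rot: [-2.203, -2.239, -0.007]
ft_force: [-0.6, 6.2, 6.2]
grip_width: 0.178
grip_force: 60.0
```

Request:
{"method": "play_rows", "body": {
  "increments": [
    [[-0.04,0,0,0,0,0,-1],[-0.04,0,0,0,0,0,-1]]
  ]
}}

```text
time: 17.25
position: [0.5515, -0.044, 0.1204]
tool_rot: [-2.2, -2.239, -0.01]
ft_force: [0.4, 10.3, 7.7]
grip_width: 0.177
grip_force: 60.0
```

Request:
{"method": "play_rows", "body": {
  "increments": [
    [[-0.03,0,0,0,0,0,-1],[-0.03,0,0,0,0,0,-1]]
  ]
}}

```text
time: 17.45
position: [0.5517, -0.0451, 0.1205]
tool_rot: [-2.197, -2.24, -0.013]
ft_force: [-0.8, 15.3, 7.6]
grip_width: 0.182
grip_force: 60.0
```

Request:
{"method": "play_rows", "body": {
  "increments": [
    [[-0.02,0,0,0,0,0,-1],[-0.02,0,0,0,0,0,-1]]
  ]
}}

```text
time: 17.65
position: [0.5518, -0.0468, 0.1205]
tool_rot: [-2.197, -2.241, -0.013]
ft_force: [0.3, 13.7, 7.6]
grip_width: 0.177
grip_force: 60.0
```

Request:
{"method": "play_rows", "body": {
  "increments": [
    [[-0.02,0,0,0,0,0,-1],[-0.02,0,0,0,0,0,-1]]
  ]
}}

```text
time: 17.85
position: [0.5519, -0.0502, 0.1204]
tool_rot: [-2.198, -2.241, -0.011]
ft_force: [0.4, 11.0, 6.2]
grip_width: 0.18
grip_force: 60.0
```

Request:
{"method": "play_rows", "body": {
  "increments": [
    [[-0.01,0,0,0,0,0,-1],[-0.01,0,0,0,0,0,-1]]
  ]
}}

```text
time: 18.05
position: [0.5517, -0.0546, 0.1202]
tool_rot: [2.201, 2.241, 0.005]
ft_force: [-0.2, 2.2, 6.7]
grip_width: 0.178
grip_force: 60.0
```

Run:
```python
from h import *
s=ctrl.get_state();print(s["time"],s["position"],s["ft_force"])
b=ctrl.get_image("scene")[:,:,::-1];cv2.imwrite("pics/L4.png",b);lift(b)
```

```text
18.05 [ 0.55168813 -0.05461667  0.12021049] [-0.17930617  2.22411778  6.72990774]
L [338 252] shift px [-0.22 -1.8 ] mm up 3.86
M [360 260] shift px [-0.15 -1.83] mm up 3.84
R [389 263] shift px [-0.27 -1.91] mm up 3.96
low [359 283] shift px [-0.45 -0.61] mm up 1.32
```

```bash
cat >> h.py <<'E'
def lk(b):
    A=cv2.cvtColor(cv2.imread("pics/scene0.png"),6);B=cv2.cvtColor(np.ascontiguousarray(b),6)
    u=lambda i:cv2.resize(i,None,fx=4,fy=4,interpolation=2)
    px=np.float32([[338.6,254.6],[350.5,244.4],[361.8,259.5],[386.2,264.7],[396.5,253.3],[367,243]])
    q,st,er=cv2.calcOpticalFlowPyrLK(u(A),u(B),px[:,None]*4,None,winSize=(31,31),maxLevel=2)
    d=(q[:,0]/4-px); 
    for p,e in zip(px,d): print(p,e.round(2),"mm",round(-e[1]/.48,2))
E
python3 -c "
from h import *
print(np.linalg.norm(proj('scene',np.array([.53,-.15,.076]))-proj('scene',np.array([.53,-.15,.066])))/10)
for n in ('L2','R3','L4'): print(n);lk(cv2.imread(f'pics/{n}.png'))"
```

```text
0.47361081558835966
L2
[338.6 254.6] [-0.18 -0.99] mm 2.07
[350.5 244.4] [ 0.25 -1.28] mm 2.67
[361.8 259.5] [ 0.27 -0.63] mm 1.32
[386.2 264.7] [0.18 0.14] mm -0.29
[396.5 253.3] [ 0.31 -0.28] mm 0.58
[367. 243.] [ 0.6  -0.79] mm 1.65
R3
[338.6 254.6] [-0.5 -1. ] mm 2.08
[350.5 244.4] [-0.24 -1.47] mm 3.05
[361.8 259.5] [-0.26 -1.88] mm 3.92
[386.2 264.7] [-0.41 -2.59] mm 5.4
[396.5 253.3] [-0.05 -2.94] mm 6.12
[367. 243.] [-0.83 -2.05] mm 4.28
L4
[338.6 254.6] [-0.25 -2.62] mm 5.46
[350.5 244.4] [-0.09 -3.13] mm 6.52
[361.8 259.5] [ 0.04 -2.61] mm 5.44
[386.2 264.7] [ 0.03 -2.37] mm 4.94
[396.5 253.3] [ 0.34 -2.96] mm 6.17
[367. 243.] [ 0.14 -2.88] mm 6.0
```

Request:
{"method": "play_rows", "body": {
  "increments": [
    [[0.2,0,0,0,0,0,-1],[0.4,0,0,0,0,0,-1],[0.6,-0.2,0,0,0,0,-1],[0.9,-0.5,0,0,0,0,-1],[0.9,-0.5,0,0,0,0,-1],[0.9,-0.5,0,0,0,0,-1]]
  ]
}}

```text
time: 18.7
position: [0.4985, 0.032, 0.1187]
tool_rot: [2.203, 2.239, -0.002]
ft_force: [0.5, -0.1, -1.3]
grip_width: 0.179
grip_force: 60.0
```

Run:
```python
from h import *
s=ctrl.get_state();print(s["time"],s["position"],s["ft_force"],plan([.5,.06,.079],1))
b=ctrl.get_image("scene")[:,:,::-1];lk(b)
```

```text
18.7 [0.49845307 0.03198596 0.11869432] [ 0.49263523 -0.0502144  -1.27286868] (array([0.28 , 0.02 , 0.397]), array([-0.0003,  0.0009, -0.0007]))
[338.6 254.6] [-0.2  -2.81] mm 5.85
[350.5 244.4] [-0.11 -3.33] mm 6.93
[361.8 259.5] [-0.02 -2.66] mm 5.53
[386.2 264.7] [ 0.05 -2.41] mm 5.01
[396.5 253.3] [ 0.27 -2.91] mm 6.06
[367. 243.] [ 0.18 -2.88] mm 6.0
```

Both ends hold at about 5–6 mm, so I'll put the wedge down.

Request:
{"method": "play_rows", "body": {
  "increments": [
    [[0.1,0.02,0.2,0,0,0,-1],[0.28,0.02,0.36,0,0,0,-1],[0.28,0.02,0.4,0,0,0,-1],[0.28,0.02,0.4,0,0,0,-1]]
  ]
}}

```text
time: 19.15
position: [0.5008, 0.0592, 0.0783]
tool_rot: [-2.204, -2.237, 0.002]
ft_force: [-0.1, 0.3, -1.3]
grip_width: 0.184
grip_force: 60.0
```

Request:
{"method": "play_rows", "body": {
  "increments": [
    [[0,0,0.015,0,0,0,-1],[0,0,0.025,0,0,0,-1],[0,0,0.025,0,0,0,-1]]
  ]
}}

```text
time: 19.45
position: [0.5012, 0.0594, 0.0769]
tool_rot: [2.206, 2.236, 0.0]
ft_force: [0.7, -0.6, -1.6]
grip_width: 0.176
grip_force: 60.0
```

Request:
{"method": "play_rows", "body": {
  "increments": [
    [[0,0,0.01,0,0,0,-1],[0,0,0.01,0,0,0,-1]]
  ]
}}

```text
time: 19.65
position: [0.5013, 0.0598, 0.0762]
tool_rot: [2.204, 2.237, 0.0]
ft_force: [-0.3, -0.9, 2.9]
grip_width: 0.181
grip_force: 60.0
```

Request:
{"method": "play_rows", "body": {
  "increments": [
    [[0,0,0.007,0,0,0,-1],[0,0,0.007,0,0,0,-1]]
  ]
}}

```text
time: 19.85
position: [0.5013, 0.0598, 0.0762]
tool_rot: [2.204, 2.236, -0.001]
ft_force: [-4.4, -1.7, 11.1]
grip_width: 0.177
grip_force: 60.0
```

Request:
{"method": "play_rows", "body": {
  "increments": [
    [[0,0,0,0,0,0,0.2],[0,0,0,0,0,0,0.4],[0,0,0,0,0,0,0.4],[0,0,0,0,0,0,0.4]]
  ]
}}

```text
time: 20.25
position: [0.5007, 0.0602, 0.0747]
tool_rot: [-2.205, -2.238, 0.0]
ft_force: [0.2, 0.3, 0.9]
grip_width: 0.459
grip_force: 0.0
```

Request:
{"method": "play_rows", "body": {
  "increments": [
    [[0,0,-0.3,0,0,0,0.4],[0,0,-0.7,0,0,0,0.4],[0,0,-1,0,0,0,0.4]]
  ]
}}

```text
time: 20.55
position: [0.501, 0.0606, 0.1764]
tool_rot: [2.204, 2.238, 0.001]
ft_force: [1.2, -0.9, -0.5]
grip_width: 0.674
grip_force: 0.0
```

Request:
{"method": "play_rows", "body": {
  "increments": [
    [[-0.4,0.25,-0.25,0,0,0,0.4],[-0.8,0.5,-0.25,0,0,0,0.4],[-1,0.5,-0.25,0,0,0,0.4]]
  ]
}}

```text
time: 20.85
position: [0.5553, -0.044, 0.2009]
tool_rot: [2.207, 2.23, 0.003]
ft_force: [-0.5, -1.2, -1.0]
grip_width: 0.696
grip_force: 0.0
```

Request:
{"method": "play_rows", "body": {
  "increments": [
    [[-0.4,0,0,0,0,0,0.4],[-0.8,0,0,0,0,0,0.4],[-1,0,0,0,0,0,0.4],[-1,0,0,0,0,0,0.4],[-1,0,0,0,0,0,0.4]]
  ]
}}

```text
time: 21.35
position: [0.5537, -0.1385, 0.1996]
tool_rot: [-2.205, -2.237, -0.001]
ft_force: [0.3, 0.1, 0.1]
grip_width: 0.703
grip_force: 0.0
```

Run:
```python
from h import *
s=ctrl.get_state();print(s["time"],s["position"],s["ft_force"],s["grip_width"],plan([.551,-.154,.146],1))
b=ctrl.get_image("scene")[:,:,::-1];a=ctrl.get_image("top")[:,:,::-1]
cv2.imwrite("pics/v5.png",np.hstack([cv2.resize(b[180:320,220:420],(480,336)),cv2.resize(a[200:300,230:330],(320,336))]))
```

```text
21.35 [ 0.55367437 -0.1385199   0.19956327] [0.32249214 0.05131089 0.06093975] 0.7034881140876027 (array([-0.155, -0.029,  0.535]), array([-0.0002, -0.0007, -0.0019]))
```

View pics/v5.png

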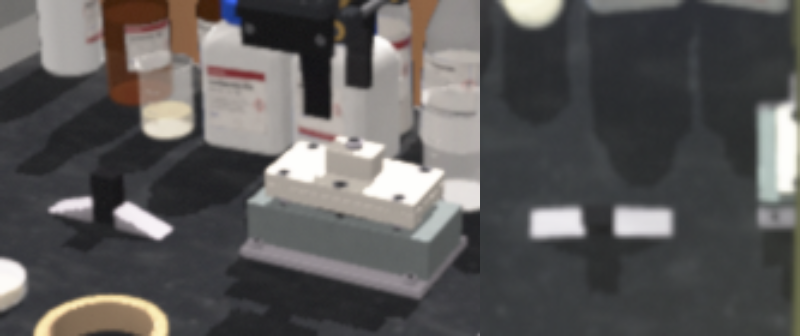

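The wedge lies flat on the bench, grip upright. Next I'll grip the port block.

Request:
{"method": "play_rows", "body": {
  "increments": [
    [[-0.155,-0.029,0.15,0,0,0,0.4],[-0.155,-0.029,0.35,0,0,0,0.4],[-0.155,-0.029,0.45,0,0,0,0.4],[-0.155,-0.029,0.5,0,0,0,0.4],[-0.155,-0.029,0.53,0,0,0,0.4],[-0.155,-0.029,0.53,0,0,0,0.4]]
  ]
}}

```text
time: 22.05
position: [0.5512, -0.1543, 0.1468]
tool_rot: [-2.204, -2.239, -0.0]
ft_force: [-0.4, -0.1, 0.0]
grip_width: 0.703
grip_force: 0.0
```

Run:
```python
from h import *
s=ctrl.get_state();print(s["time"],s["position"],s["ft_force"],s["grip_width"],plan([.551,-.154,.146],1))
```

```text
22.05 [ 0.55121766 -0.15425939  0.1467884 ] [-0.36031511 -0.12430722  0.01697584] 0.7025770613234131 (array([ 0.003, -0.002,  0.008]), array([ 0.    , -0.0001, -0.0011]))
```

Request:
{"method": "play_rows", "body": {
  "increments": [
    [[0,0,0,0,0,0,0],[0,0,0,0,0,0,-0.3],[0,0,0,0,0,0,-1],[0,0,0,0,0,0,-1],[0,0,0,0,0,0,-1],[0,0,0,0,0,0,-1]]
  ],
  "squeeze": 45
}}

```text
time: 22.65
position: [0.551, -0.1546, 0.1469]
tool_rot: [2.204, 2.238, -0.001]
ft_force: [0.1, 0.0, 1.1]
grip_width: 0.296
grip_force: 44.9
```

Request:
{"method": "play_rows", "body": {
  "increments": [
    [[0,0,-0.03,0,0,0,-1],[0,0,-0.06,0,0,0,-1],[0,0,-0.1,0,0,0,-1],[0,0,-0.15,0,0,0,-1],[0,0,-0.2,0,0,0,-1],[0,0,-0.3,0,0,0,-1]]
  ]
}}

```text
time: 23.25
position: [0.5507, -0.1545, 0.1769]
tool_rot: [-2.204, -2.237, 0.001]
ft_force: [-0.8, -1.0, -2.5]
grip_width: 0.296
grip_force: 44.8
```

Request:
{"method": "play_rows", "body": {
  "increments": [
    [[-0.3,-0.05,-0.3,0,0,0,-1],[-0.65,-0.1,-0.3,0,0,0,-1],[-1,-0.15,-0.3,0,0,0,-1]]
  ]
}}

```text
time: 23.55
position: [0.5383, -0.2558, 0.2091]
tool_rot: [2.201, 2.237, 0.001]
ft_force: [0.1, -0.5, -2.7]
grip_width: 0.291
grip_force: 44.8
```

Request:
{"method": "play_rows", "body": {
  "increments": [
    [[-0.4,-0.05,0,0,0,0.02,-1],[-0.8,-0.1,0,0,0,0.044,-1],[-1,-0.15,0,0,0,0.044,-1]]
  ]
}}

```text
time: 23.85
position: [0.5226, -0.36, 0.2073]
tool_rot: [2.285, 2.153, -0.003]
ft_force: [-0.3, -0.4, -2.3]
grip_width: 0.29
grip_force: 44.8
```

Request:
{"method": "play_rows", "body": {
  "increments": [
    [[-0.2,0,0.1,0,0,0,-1],[-0.35,0,0.3,0,0,0,-1],[-0.35,0,0.6,0,0,0,-1],[-0.35,0,0.7,0,0,0,-1],[-0.35,0,0.7,0,0,0,-1],[-0.35,0,0.7,0,0,0,-1]]
  ]
}}

```text
time: 24.45
position: [0.5232, -0.389, 0.1377]
tool_rot: [2.278, 2.162, 0.001]
ft_force: [-0.0, -0.1, -1.0]
grip_width: 0.297
grip_force: 44.8
```

Run:
```python
from h import *
s=ctrl.get_state();print(s["time"],s["position"],s["ft_force"],s["grip_width"],plan([.5227,-.3938,.107],-3))
b=ctrl.get_image("scene")[:,:,::-1]
cv2.imwrite("pics/v6.png",cv2.resize(b[200:380,380:620],(640,480)))
```

```text
24.45 [ 0.52324208 -0.38898245  0.13771471] [-0.02447312 -0.13444673 -1.03206688] 0.2968771153280223 (array([-0.048, -0.003,  0.307]), array([ 0.0007, -0.0001,  0.    ]))
```

View pics/v6.png

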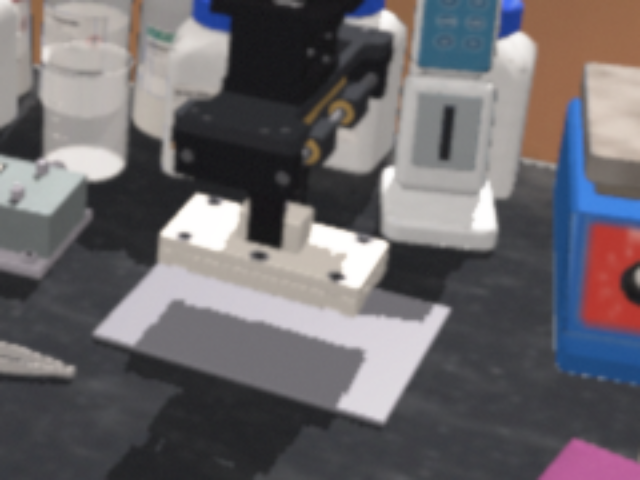

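The upper half hangs level above the mat (crop (270,250), mat below it), so I'll lower it softly.

Request:
{"method": "play_rows", "body": {
  "increments": [
    [[-0.048,0,0.1,0,0,0,-1],[-0.048,0,0.2,0,0,0,-1],[-0.048,0,0.26,0,0,0,-1],[-0.048,0,0.3,0,0,0,-1],[-0.048,0,0.3,0,0,0,-1]]
  ]
}}

```text
time: 25.0
position: [0.5215, -0.3944, 0.1058]
tool_rot: [-2.279, -2.159, 0.0]
ft_force: [-1.2, -0.1, -2.9]
grip_width: 0.293
grip_force: 44.8
```

Request:
{"method": "play_rows", "body": {
  "increments": [
    [[0,0,0.015,0,0,0,-1],[0,0,0.03,0,0,0,-1],[0,0,0.03,0,0,0,-1]]
  ]
}}

```text
time: 25.3
position: [0.5219, -0.3947, 0.1039]
tool_rot: [2.281, 2.16, -0.0]
ft_force: [0.1, 0.5, -2.1]
grip_width: 0.294
grip_force: 44.8
```

Request:
{"method": "play_rows", "body": {
  "increments": [
    [[0,0,0.015,0,0,0,-1],[0,0,0.015,0,0,0,-1]]
  ]
}}

```text
time: 25.5
position: [0.5219, -0.3947, 0.1023]
tool_rot: [-2.281, -2.16, 0.0]
ft_force: [-0.2, -0.4, -2.7]
grip_width: 0.293
grip_force: 44.8
```

Request:
{"method": "play_rows", "body": {
  "increments": [
    [[0,0,0.01,0,0,0,-1],[0,0,0.01,0,0,0,-1]]
  ]
}}

```text
time: 25.7
position: [0.522, -0.3948, 0.1015]
tool_rot: [2.28, 2.16, -0.0]
ft_force: [-0.6, 0.5, -2.0]
grip_width: 0.298
grip_force: 44.8
```

Request:
{"method": "play_rows", "body": {
  "increments": [
    [[0,0,0.01,0,0,0,-1],[0,0,0.01,0,0,0,-1]]
  ]
}}

```text
time: 25.9
position: [0.5222, -0.3946, 0.101]
tool_rot: [2.28, 2.16, -0.0]
ft_force: [-1.6, 1.9, 1.3]
grip_width: 0.293
grip_force: 44.8
```

Contact with the mat. I'll press slightly more, release and rise.

Request:
{"method": "play_rows", "body": {
  "increments": [
    [[0,0,0.005,0,0,0,-1],[0,0,0.005,0,0,0,-1]]
  ]
}}

```text
time: 26.1
position: [0.5223, -0.3946, 0.1007]
tool_rot: [2.28, 2.16, -0.0]
ft_force: [-1.4, 2.1, 4.6]
grip_width: 0.293
grip_force: 44.8
```

Request:
{"method": "play_rows", "body": {
  "increments": [
    [[0,0,0,0,0,0,-0.2],[0,0,0,0,0,0,0.2],[0,0,0,0,0,0,0.3],[0,0,0,0,0,0,0.3],[0,0,0,0,0,0,0.3]]
  ]
}}

```text
time: 26.6
position: [0.5218, -0.3948, 0.0997]
tool_rot: [-2.281, -2.16, 0.0]
ft_force: [0.1, 0.8, 0.2]
grip_width: 0.62
grip_force: 0.0
```

Request:
{"method": "play_rows", "body": {
  "increments": [
    [[0,0,-0.2,0,0,0,0.3],[0,0,-0.6,0,0,0,0.3],[0,0,-1,0,0,0,0.3],[0,0,-1,0,0,0,0.3]]
  ]
}}

```text
time: 27.0
position: [0.525, -0.3961, 0.2066]
tool_rot: [2.273, 2.153, 0.003]
ft_force: [2.0, 0.2, 0.4]
grip_width: 0.649
grip_force: 0.0
```

Request:
{"method": "play_rows", "body": {
  "increments": [
    [[0,0,-0.5,0,0,0,0.3],[-0.5,-0.3,-0.8,0,0,0,0.3],[-1,-0.5,-0.8,0,0,0,0.3],[-1,-0.5,-0.8,0,0,0,0.3],[-1,-0.5,-0.8,0,0,0,0.3],[-1,-0.5,-0.8,0,0,0,0.3]]
  ]
}}

```text
time: 27.6
position: [0.4666, -0.4914, 0.2788]
tool_rot: [-2.28, -2.159, -0.002]
ft_force: [0.0, 1.4, -1.5]
grip_width: 0.653
grip_force: 0.0
```

Run:
```python
from h import *
s=ctrl.get_state();print(s["time"],s["position"],s["ft_force"],s["grip_width"])
b=ctrl.get_image("scene")[:,:,::-1];a=ctrl.get_image("top")[:,:,::-1]
cv2.imwrite("pics/v7.png",np.hstack([cv2.resize(b[180:390,220:560],(440,272)),cv2.resize(a[200:330,225:485],(360,180)) if 0 else cv2.copyMakeBorder(cv2.resize(a[200:330,225:485],(360,180)),0,92,0,0,0)]))
```

```text
27.6 [ 0.46657372 -0.49135427  0.27879341] [ 0.01904383  1.40444709 -1.49176968] 0.6525607720873429
```

View pics/v7.png

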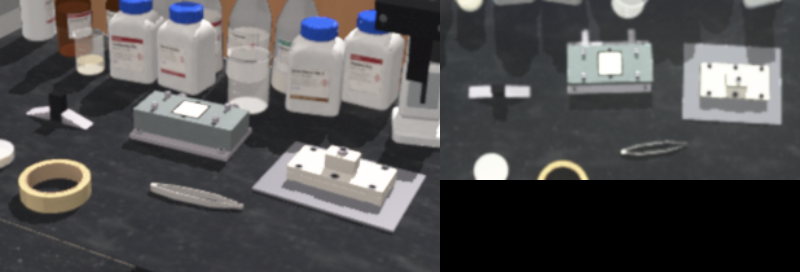

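The upper half lies flat and lengthwise at the middle of the mat ((735,82) against mat centre (732,85)). The wedge stands flat, and the beakers and forceps are undisturbed.

```bash
python3 -c "
from bench import ctrl
print(ctrl.close_job())"
```

```text
the job is handed in; nothing more can be done
None
```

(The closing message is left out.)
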